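# Hold a case flush on a tilted mounting pad

### The job

A colleague is about to screw the long flat white case to the tilting bracket. Pick that case up with a gentle grip, tilt it to the slope of the bracket's raised pad and lay its underside flush on the pad, centred and lengthwise along it, pressing lightly so that the sprung pad gives about half of its travel; finish while still holding it pressed there, never let go. Leave the other two white cases where they are.

Things in the scene. Friction and masses are not known exactly. Their poses are not given: they have to be found in the camera images.
- module: the long flat white case to be held: box 34 mm (own x) by 95 mm (y) by 14 mm high (z), about 40 g, loose, lying flat; the longest and flattest of the three white cases. Origin: centre of its underside, z out of its lid. Its length lies within 0.6 rad of world y. Grip it across the 34 mm; a squeeze of 5 to 15 N holds it, over 20 N a finger damages it
- card_box: a smaller white case, 34 x 66 x 20 mm (x, y, z), loose, to be left alone; origin at the centre of its underside
- project_box: a thicker white case, 50 x 76 x 30 mm (x, y, z), loose, to be left alone; origin at the centre of its underside. (A tall wooden tool organiser fixed at the right rear, beyond x = 0.5 m and y = -0.3 m, has to be kept clear of by the arm)
- bracket: metal tilting bracket screwed to the worktop: base 120 x 84 mm, two cheeks, on them an aluminium plate 130 mm long (down the slope) x 74 mm, at most 0.12 m high, with the raised pad in its middle. The plate is locked at a slope that differs every time, 0.2 to 0.6 rad from level, its low end towards the robot. Origin: centre of the base's underside; x level, from low end to high end, z up
- pad_top (a point): centre of the top face of the raised dark pad, about 0.085 m above the worktop. The face is flat, 80 mm long (point x, points up the slope) by 24 mm wide (point y, level); point z is the normal out of the face. The pad stands 10 mm proud of the plate and sinks straight along its normal on a spring; the point sinks with it
- pad (a joint): how far the sprung pad is pressed in: 0 free, 0.008 m fully in (its stop). The spring starts at 1.5 N and grows by 0.9 N per mm

How it is judged:
On the way:
1. the long flat case is lifted clear of the worktop in the fingers, not yet on the bracket (height (world z) of module above 0.05 m and contact force between the fingers and module above 1 N and contact force between module and bracket below 0.1 N), for 0.2 s.
At the end, for the whole second after the job is handed in: to the end the fingers hold the long flat case with its underside on the raised pad: within 0.045 rad of its slope and 3 mm of its face, 0.12 rad of its length, centred within 10 mm along and 7 mm across, pad pressed in 1.5 to 7 mm, contact force 1.5 to 15 N, at rest (angle between the z axis of module and the z axis of pad_top, either way round below 0.045 rad and angle between the y axis of module and the x axis of pad_top, either way round below 0.12 rad and x of module in the frame of pad_top between -0.01 and 0.01 m and y of module in the frame of pad_top between -0.007 and 0.007 m and z of module in the frame of pad_top between -0.003 and 0.003 m and value of joint pad between 0.0015 and 0.007 m and contact force between module and bracket between 1.5 and 15 N and contact force between the fingers and module above 1 N and linear speed of module below 0.02 m/s); the arm keeps its last pose, push and grip.
It fails at once if the case is squeezed too hard (over 22 N a finger, 44 N for both) (contact force between the fingers and module above 44 N).
It fails at once if the case is pressed too hard on the bracket (over 20 N) (contact force between module and bracket above 20 N).
It fails at once if another white case is disturbed (over 20 mm) (distance of any of card_box, project_box from where it was at the start of the episode above 0.02 m).
It also fails if it takes over 48 s, if anything falls off the work surface, if the arm or the gripper's body presses on something with over 40 N, if the wrist force passes 120 N, or if a joint passes its speed limit or range.

### The arm

A 6-joint arm with a two-finger parallel gripper is mounted at the origin on a cart in front of the work surface, level with it; the furniture and walls round the work are solid. World frame = base frame: x ahead of the robot, y to its left, z up, the work surface at z = 0. Lengths are in m, angles in rad, forces in N, time in s.
With the tool pointing down it reaches from about 0.275 to 0.825 m from the base axis. Payload 4.9 kg.
Tool frame: the origin (TCP) lies midway between the tips of the shut fingers; the grasp point (between the pads) lies 19 mm behind it; z points along the fingers, y is the line along which they close (so a half turn about z gives the same grasp; the last joint's range is limited). The gripper opens to 85 mm and grips with 20 to 120 N. Pads are 22 mm wide; open, the fingers measure 114 mm over their backs; the gripper's body (76 mm by 85 mm) begins 54 mm behind the grasp point. The pads swing forward as they close: fully open they stand 13 mm farther back than shut.
Start: joints at [-1.375, 0.326, -0.193, 1.052, 0, 1.437], TCP at [0.178, -0.52, 0.231] pointing down, gripper open.
Joint ranges: [-2.65, 2.65], [-0.97, 1.79], [-1.3, 1.35], [-1.93, 2.1], [-1.47, 1.37], [-3.14, 3.14]. Speed limits (rad/s): [2.57, 2.57, 3.14, 3.14, 3.14, 3.14].

### API

Orientations are given as [roll, pitch, yaw] about the fixed x, y, z axes, in that order (R = Rz(yaw) Ry(pitch) Rx(roll)).
In Python, from bench import r gives the robot as it stands.
- The arm moves only by the tool arm_command, never from a script. Its argument "steps" is a list of rows, each a list of 7 numbers: the shift along the world's x, y, z in m, then the turn, a rotation vector about the world's x, y, z in degrees, then the closure, from 0 (fully open) to 1 (shut). A call has exactly 10 rows; each row is the pose to reach, as a shift and turn from the pose commanded when the call began; what a row does not reach only later rows make up. A row lasts 1/10 s, in which the tool goes at most 50 mm and 8.59 degrees, less where a joint would pass 70% of its speed; a pose out of reach is approached as far as the arm can. A call with a gripper value outside its range is refused whole. The fingers move at their own pace and stop on an object; "squeeze" is the grip in N (left out, the last holds). Time passes only in rows, so rows that repeat a pose let the fingers close, or fill a call up. It gives the time, the measured TCP pose, the force, the opening and the grip force at its end, in the units of the state.
- r.observe(): the state, without advancing time (a new reading comes with each control period).
- r.camera(name): name is "side" or "top"; returns a dict with "image" (400x640x3 uint8, red, green, blue), "vertical_fov" (degrees; the focal length in pixels is half the picture's height over the tangent of half this angle, whatever the lens; pixels are square), "cx", "cy" (the principal point, pixels), "D" ([k1, k2, p1, p2, k3] as OpenCV has them; the pictures are not rectified), "R" (3x3) and "t" (3): a world point X has camera coordinates R X + t. Camera axes: x right, y down, z forward; pixel columns grow to the right and rows downward; lengths in m; the calibration is good to about 2 mm. A picture is of the moment at which its call begins. There is no depth.
- r.finish_job(): hands the job in; it is judged then, once.
Trained networks look in the newest picture that a camera, given by its name, has taken for a name from the list of things; names that differ only in an ending like _2 or _b are one class to them, and where a whole thing is asked for, a point or a joint stands for the part that bears it (a point fixed in the world has none). Each returns a list of dicts, best first, with "confidence" (0 to 1); they miss things now and then, are a little off and sometimes report something else, mostly with a low value. They report only what shows in the picture. A call takes as long as a camera call.
- r.boxes_of(camera, thing): "pixel" ([column, row] in pixels, amid what is visible of it).
The state is a dict: "t": time; "q": joint angles; "qd": joint speeds; "effort": joint torques, N m; "tool_pos": TCP position; "tool_rot": TCP orientation; "contact_force": force on the tool from outside, world axes, zero at the start; "moment": the same for the moment, N m; "opening": finger opening in m; "gripper_force": force on a finger pad.
Only numpy, scipy, OpenCV 4.12 (cv2) and the standard library are available. Lean on these libraries where they do the work, as an engineer would, in place of code of your own. Each camera call takes 0.05 s, during which the arm holds its last target. There are 200 camera calls.

## Working session

There is one attempt and no reset: what is moved stays moved. The work goes in short steps, Python scripts to look and compute and a tool call to move; the robot and the scene stay as the last step left them, time stands still between calls to the robot, and variables do not carry over. Pictures are saved under pics/ and viewed, at most 10 in all, crops included, and the job is handed in when it is done.

Besides the shell and the picture viewer there is one more tool, called after ">>>" as a command line: name --pt "numbers of a row" for each row, then --argument value for the rest. arm_command: Moves the arm, as the interface text tells. Its arguments: {"type":"object","properties":{"steps":{"type":"array"},"squeeze":{"type":"number"}},"required":["steps"]}

```bash
ls; mkdir -p pics; python3 - <<'E'
from bench import r
import cv2,numpy as np
for c in("top","side"):
    d=r.camera(c);cv2.imwrite(f"pics/{c}0.png",d["image"][:,:,::-1])
    np.savez(f"{c}.npz",**d)
    print(c,d["vertical_fov"],d["cx"],d["cy"],d["D"],np.round(d["R"],3).tolist(),d["t"],"pos",-np.array(d["R"]).T@d["t"])
    for n in("module","card_box","project_box","bracket","pad_top"):
        print(n,[(b["pixel"],round(b["confidence"],2)) for b in r.boxes_of(c,n)][:3])
o=r.observe();print(o)
E
```

```text
pics
top 47.2067745431316 321.92899530993293 197.8036367033772 [-0.03041883  0.          0.          0.          0.        ] [[0.018, -1.0, 0.005], [-0.992, -0.018, -0.128], [0.128, -0.003, -0.992]] [-0.03220338  0.53820716  1.04014131] pos [ 0.40062016 -0.01961905  1.10077997]
module [([332.2, 165.1], 0.97)]
card_box [([332.9, 237.4], 0.64)]
project_box [([429.7, 254.2], 0.92), ([247.7, 182.1], 0.69)]
bracket [([250.1, 177.0], 0.69), ([429.8, 255.9], 0.42)]
pad_top [([247.9, 181.5], 0.87)]
side 49.075083765396336 318.79655120193917 193.84695144220933 [-0.01006167  0.          0.          0.          0.        ] [[0.999, 0.051, -0.018], [0.019, -0.639, -0.769], [-0.051, 0.768, -0.639]] [-0.50639135  0.02887238  1.07468755] pos [ 0.56015371 -0.78053976  0.69943167]
module [([259.2, 301.9], 0.31)]
card_box [([290.4, 220.5], 0.76), ([347.5, 146.5], 0.23)]
project_box [([258.0, 301.6], 0.78)]
bracket [([347.7, 159.1], 0.68)]
pad_top [([345.1, 149.5], 0.65)]
{'t': 0.6, 'q': array([-1.37518912e+00,  3.26161432e-01, -1.92641857e-01,  1.05202013e+00,
        3.34524269e-05,  1.43661803e+00]), 'qd': array([-0.00021281, -0.00034731, -0.00038464, -0.00031536,  0.00041644,
       -0.00129737]), 'effort': array([ 1.76934060e-05, -4.43096423e+01,  2.62643355e+01,  1.51054719e-03,
       -3.46737602e-05, -1.45005554e-06]), 'tool_pos': array([ 0.1781418 , -0.52034011,  0.23128594]), 'tool_rot': array([-3.14157028e+00, -3.67756248e-05,  3.29785502e-01]), 'contact_force': array([ 0.23589968,  0.23225852, -0.20389171]), 'moment': array([ 0.02757664, -0.00130055,  0.00179488]), 'gripper_force': 0.0, 'opening': 0.0854163995895808}
```

View pics/top0.png

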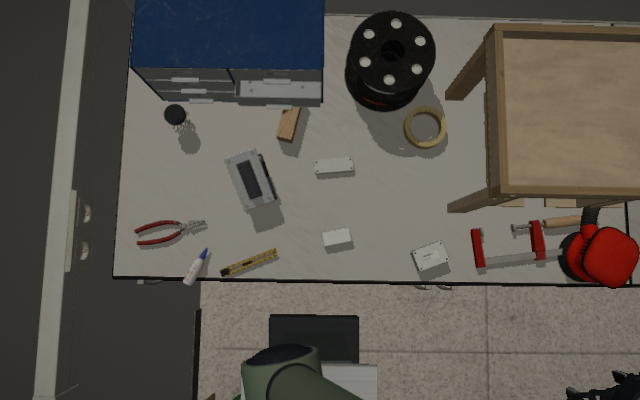

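View pics/side0.png

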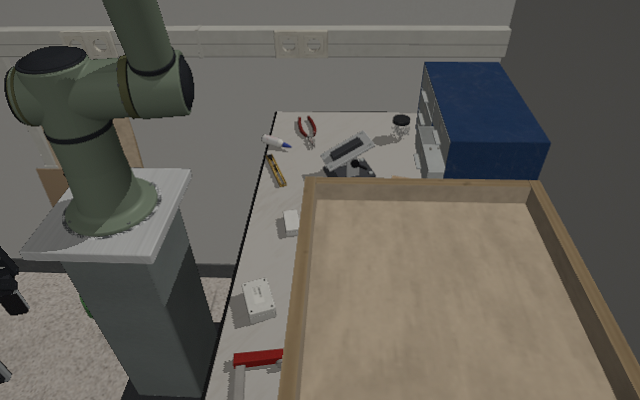

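The top view shows the module at about (333,165), the card box at (337,238), the project box at (430,255) and the bracket at (250,180) with its dark pad. In the side view the pad is at about (346,150), and the module is hidden behind the organiser. I'll enlarge these areas.

```bash
python3 - <<'E'
import cv2,numpy as np
a=cv2.imread("pics/top0.png");b=cv2.imread("pics/side0.png")
A=cv2.resize(a[140:220,215:295],None,fx=5,fy=5,interpolation=cv2.INTER_CUBIC)
B=cv2.resize(b[120:185,310:390],None,fx=5,fy=5,interpolation=cv2.INTER_CUBIC)
C=cv2.resize(a[150:182,305:365],None,fx=5,fy=5,interpolation=cv2.INTER_CUBIC)
o=np.zeros((590,800,3),np.uint8);o[:400,:400]=A;o[:325,400:]=B;o[410:570,:300]=C
cv2.imwrite("pics/crop0.png",o)
E
```

```text
(no output)
```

View pics/crop0.png

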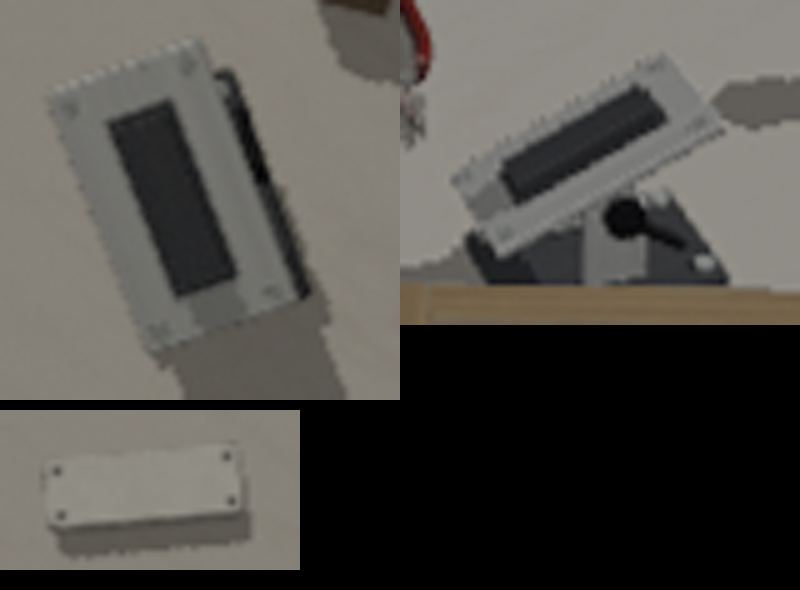

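The crop shows the plate and pad corners clearly in the top view. The side view shows the plate's slope, with the high end away from the robot. I'll fit the poses to these corners.

```bash
cat > h.py <<'E'
import cv2,numpy as np
from scipy.optimize import least_squares
from scipy.spatial.transform import Rotation as Ro
def proj(c,X):
    d=np.load(c+".npz");f=200/np.tan(np.radians(float(d["vertical_fov"]))/2)
    K=np.array([[f,0,d["cx"]],[0,f,d["cy"]],[0,0,1]])
    return cv2.projectPoints(np.array(X,float),cv2.Rodrigues(d["R"])[0],d["t"],K,d["D"])[0][:,0]
def crop(p,ox,oy): return (np.array(p,float)+.5)/5-.5+[ox,oy]
def box(a,b): return np.array([[a/2,b/2,0],[a/2,-b/2,0],[-a/2,-b/2,0],[-a/2,b/2,0]])
E
cat > fit.py <<'E'
from h import *
# order: high y+, high y-, low y-, low y+
tp=crop([(47,93),(205,38),(300,296),(150,355)],215,140)
tq=crop([(107,122),(172,98),(238,275),(178,298)],215,140)
sp=crop(np.array([(662,55),(725,125),(498,257),(450,180)])-[400,0],310,120)
def pts(v):
    R=Ro.from_euler("ZY",[v[3],-v[4]]).as_matrix()
    P=box(.130,.074)-[0,0,.010];Q=box(.08,.024)
    return P@R.T+v[:3],Q@R.T+v[:3]
def res(v,s=True):
    P,Q=pts(v);L=[proj("top",P)-tp,proj("top",Q)-tq]
    if s:L.append(proj("side",P)-sp)
    return np.concatenate(L).ravel()
for s in(True,False):
    o=least_squares(res,[.45,.12,.085,.3,.4],args=(s,),x_scale=[.01,.01,.01,.1,.1]);
    print(np.round(o.x,4),np.round(o.fun.reshape(-1,2),1).tolist(),np.sqrt(np.diag(np.linalg.inv(o.jac.T@o.jac)))*.5)
m=crop(np.array([(42,462),(240,442),(245,513),(50,528)])-[0,410],305,150) # far y+, far y-, near y-, near y+
def rm(v):
    R=Ro.from_euler("Z",v[2]).as_matrix();return (proj("top",box(.034,.095)@R.T+[v[0],v[1],.014])-m).ravel()
o=least_squares(rm,[.5,0,0]);print("module",o.x,np.round(o.fun,1))
E
python3 fit.py
```

```text
[0.5691 0.1407 0.0865 0.3756 0.389 ] [[-0.5, -0.1], [-0.8, -0.4], [0.5, 0.8], [0.2, 0.1], [2.0, 1.4], [-0.8, 2.5], [-1.2, -0.1], [0.9, -1.1], [1.8, -0.5], [1.0, 0.3], [0.4, 0.0], [0.3, -0.7]] [0.00037218 0.00046303 0.00087587 0.00674553 0.01300133]
[0.5702 0.1406 0.0893 0.3737 0.3006] [[-0.4, -0.7], [-0.7, -1.0], [0.6, 1.1], [0.1, 0.5], [2.0, 0.5], [-0.9, 1.6], [-1.3, -0.5], [0.7, -1.4]] [0.00158266 0.00136317 0.00766399 0.00783397 0.05546977]
module [ 0.62226492 -0.04897989  0.1089675 ] [ 0.3 -0.3 -0.3  0.2  0.1 -0.2 -0.1  0.3]
```

```bash
cat >> fit.py <<'E'
print("variants")
def res2(v,w):
    R=Ro.from_euler("ZY",[v[3],-v[4]]).as_matrix()
    P=(box(.130,.074)-[0,0,.010])@R.T+v[:3];Q=(box(.08+v[7],.024+v[7])-[0,0,w])@R.T+v[:3]
    return np.r_[(proj("top",P)-tp).ravel(),(proj("top",Q)-tq).ravel(),(proj("side",P)-sp-v[5:7]).ravel(),v[5:7]/1.]
for w in(0,.005):
    o=least_squares(res2,[.57,.14,.086,.37,.39,0,0,.005],args=(w,),x_scale=[.01,.01,.01,.1,.1,1,1,.01])
    print(np.round(o.x,4),np.round(o.fun.reshape(-1,2),1).tolist())
E
python3 fit.py|sed -n '/var/,$p'
```

```text
variants
[0.5698 0.1409 0.0855 0.371  0.4061 0.9678 0.0271 0.0062] [[-0.5, -0.4], [-0.7, -0.6], [0.3, 0.5], [0.1, -0.3], [0.2, 0.4], [0.1, 0.6], [0.5, 0.4], [-0.0, 0.3], [1.1, -0.6], [0.2, 0.3], [-0.2, 0.5], [-0.1, -0.2], [1.0, 0.0]]
[0.5693 0.1409 0.0854 0.3699 0.4108 0.8149 0.0352 0.0065] [[-0.5, -0.1], [-0.7, -0.3], [0.3, 0.7], [0.0, -0.2], [0.2, 0.2], [0.1, 0.4], [0.5, 0.1], [-0.1, 0.0], [1.0, -0.7], [0.1, 0.3], [-0.2, 0.6], [-0.1, -0.1], [0.8, 0.0]]
```

>>> arm_command --pt "0.02 0.035 0 0 0 6 0" --pt "0.04 0.07 0 0 0 12 0" --pt "0.065 0.105 0 0 0 18 0" --pt "0.09 0.14 0 0 0 24 0" --pt "0.115 0.175 0 0 0 30 0" --pt "0.14 0.21 0 0 0 36 0" --pt "0.165 0.245 0 0 0 42 0" --pt "0.19 0.28 -0.01 0 0 48 0" --pt "0.22 0.31 -0.02 0 0 54 0" --pt "0.25 0.33 -0.03 0 0 60 0" --squeeze 20

```text
t: 1.6
tool_pos: [0.429, -0.1883, 0.2014]
tool_rot: [3.141, 0.0, 1.383]
contact_force: [0.2, 0.2, 0.5]
opening: 0.0855
gripper_force: 0.0
```

>>> arm_command --pt "0.03 0.022 -0.01 0 0 3 0" --pt "0.06 0.044 -0.02 0 0 6 0" --pt "0.09 0.066 -0.03 0 0 9 0" --pt "0.12 0.088 -0.045 0 0 12 0" --pt "0.15 0.11 -0.06 0 0 15 0" --pt "0.175 0.125 -0.08 0 0 17.3 0" --pt "0.194 0.139 -0.105 0 0 17.3 0" --pt "0.194 0.139 -0.13 0 0 17.3 0" --pt "0.194 0.139 -0.141 0 0 17.3 0" --pt "0.194 0.139 -0.141 0 0 17.3 0"

```text
t: 2.6
tool_pos: [0.6203, -0.0511, 0.0584]
tool_rot: [-3.138, -0.001, 1.679]
contact_force: [-0.5, 0.7, -0.4]
opening: 0.0849
gripper_force: 0.0
```

```bash
python3 - <<'E'
from bench import r
import cv2
d=r.camera("top");cv2.imwrite("pics/top1.png",cv2.resize(d["image"][125:205,280:400,::-1],None,fx=5,fy=5))
o=r.observe();print(o["t"],o["tool_pos"],o["tool_rot"],o["q"],o["contact_force"])
E
```

```text
2.65 [ 0.62132538 -0.05151675  0.05995184] [-3.13993350e+00 -4.77339267e-04  1.67852610e+00] [-2.01028113e-01  6.13182938e-01 -2.00993460e-01  7.58345671e-01
 -4.94083133e-05  1.26203809e+00] [-0.59287922  0.36089632 -0.04522343]
```

View pics/top1.png

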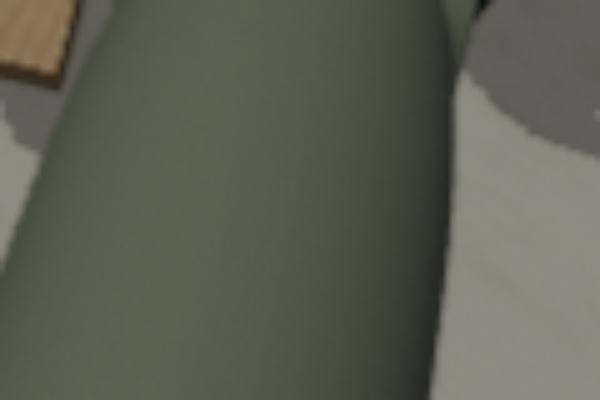

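>>> arm_command --pt "0 0.002 -0.01 0 0 0 0" --pt "0 0.002 -0.02 0 0 0 0.1" --pt "0 0.002 -0.03 0 0 0 0.2" --pt "0 0.002 -0.04 0 0 0 0.3" --pt "0 0.002 -0.048 0 0 0 0.3" --pt "0 0.002 -0.053 0 0 0 0.3" --pt "0 0.002 -0.057 0 0 0 0.3" --pt "0 0.002 -0.057 0 0 0 0.3" --pt "0 0.002 -0.057 0 0 0 0.3" --pt "0 0.002 -0.057 0 0 0 0.3" --squeeze 10

```text
t: 3.65
tool_pos: [0.6226, -0.0494, 0.0037]
tool_rot: [3.141, 0.0, 1.679]
contact_force: [0.4, 0.6, -0.4]
opening: 0.0597
gripper_force: 0.0
```

>>> arm_command --pt "0 0 0 0 0 0 0.38" --pt "0 0 0 0 0 0 0.44" --pt "0 0 0 0 0 0 0.48" --pt "0 0 0 0 0 0 0.52" --pt "0 0 0 0 0 0 0.55" --pt "0 0 0 0 0 0 0.58" --pt "0 0 0 0 0 0 0.61" --pt "0 0 0 0 0 0 0.65" --pt "0 0 0 0 0 0 0.8" --pt "0 0 0 0 0 0 1" --squeeze 10

```text
t: 4.65
tool_pos: [0.6222, -0.0494, 0.0034]
tool_rot: [3.141, 0.0, 1.679]
contact_force: [-1.5, -0.9, 2.4]
opening: 0.0333
gripper_force: 20.5
```

>>> arm_command --pt "0 0 0 0 0 0 1" --pt "0 0 0 0 0 0 1" --pt "0 0 0 0 0 0 1" --pt "0 0 0 0 0 0 1" --pt "0 0 0 0 0 0 1" --pt "0 0 0 0 0 0 1" --pt "0 0 0 0 0 0 1" --pt "0 0 0 0 0 0 1" --pt "0 0 0 0 0 0 1" --pt "0 0 0 0 0 0 1" --squeeze 7

```text
t: 5.65
tool_pos: [0.6222, -0.0494, 0.0034]
tool_rot: [3.141, 0.0, 1.679]
contact_force: [0.6, -0.8, 4.2]
opening: 0.0331
gripper_force: 20.7
```

>>> arm_command --pt "0 0 0 0 0 0 0.8" --pt "0 0 0 0 0 0 0.75" --pt "0 0 0 0 0 0 0.7" --pt "0 0 0 0 0 0 0.67" --pt "0 0 0 0 0 0 0.65" --pt "0 0 0 0 0 0 0.64" --pt "0 0 0 0 0 0 0.64" --pt "0 0 0 0 0 0 0.64" --pt "0 0 0 0 0 0 0.64" --pt "0 0 0 0 0 0 0.64"

```text
t: 6.65
tool_pos: [0.6223, -0.0494, 0.0034]
tool_rot: [3.141, 0.0, 1.679]
contact_force: [-0.1, 0.2, 5.6]
opening: 0.0334
gripper_force: 20.9
```

>>> arm_command --pt "0 0 0.001 0 0 0 0.63" --pt "0 0 0.002 0 0 0 0.63" --pt "0 0 0.003 0 0 0 0.625" --pt "0 0 0.003 0 0 0 0.625" --pt "0 0 0.003 0 0 0 0.62" --pt "0 0 0.003 0 0 0 0.62" --pt "0 0 0.003 0 0 0 0.62" --pt "0 0 0.003 0 0 0 0.62" --pt "0 0 0.003 0 0 0 0.62" --pt "0 0 0.003 0 0 0 0.62"

```text
t: 7.65
tool_pos: [0.6221, -0.0494, 0.0063]
tool_rot: [-3.142, 0.0, 1.679]
contact_force: [0.3, -0.7, -0.0]
opening: 0.0334
gripper_force: 20.3
```

>>> arm_command --pt "0 0 0 0 0 0 0.615" --pt "0 0 0 0 0 0 0.615" --pt "0 0 0 0 0 0 0.615" --pt "0 0 0 0 0 0 0.615" --pt "0 0 0 0 0 0 0.612" --pt "0 0 0 0 0 0 0.612" --pt "0 0 0 0 0 0 0.612" --pt "0 0 0 0 0 0 0.612" --pt "0 0 0 0 0 0 0.612" --pt "0 0 0 0 0 0 0.612"

```text
t: 8.65
tool_pos: [0.6221, -0.0494, 0.0063]
tool_rot: [3.142, 0.0, 1.679]
contact_force: [-0.4, 0.3, 0.5]
opening: 0.0335
gripper_force: 20.3
```

>>> arm_command --pt "0 0 0 0 0 0 0.608" --pt "0 0 0 0 0 0 0.608" --pt "0 0 0 0 0 0 0.608" --pt "0 0 0 0 0 0 0.605" --pt "0 0 0 0 0 0 0.605" --pt "0 0 0 0 0 0 0.605" --pt "0 0 0 0 0 0 0.602" --pt "0 0 0 0 0 0 0.602" --pt "0 0 0 0 0 0 0.602" --pt "0 0 0 0 0 0 0.602" --squeeze 5

```text
t: 9.65
tool_pos: [0.6221, -0.0494, 0.0063]
tool_rot: [3.142, 0.0, 1.679]
contact_force: [0.7, -0.1, 0.9]
opening: 0.0339
gripper_force: 0.5
```

>>> arm_command --pt "0 0 0 0 0 0 0.604" --pt "0 0 0 0 0 0 0.606" --pt "0 0 0 0 0 0 0.606" --pt "0 0 0 0 0 0 0.606" --pt "0 0 0 0 0 0 0.606" --pt "0 0 0 0 0 0 0.606" --pt "0 0 0 0 0 0 0.606" --pt "0 0 0 0 0 0 0.606" --pt "0 0 0 0 0 0 0.606" --pt "0 0 0 0 0 0 0.606" --squeeze 10

```text
t: 10.65
tool_pos: [0.6221, -0.0494, 0.0063]
tool_rot: [-3.142, 0.0, 1.679]
contact_force: [-1.0, 1.1, -0.6]
opening: 0.0342
gripper_force: 7.1
```

>>> arm_command --pt "0 0 0 0 0 0 0.608" --pt "0 0 0 0 0 0 0.608" --pt "0 0 0.003 0 0 0 0.608" --pt "0 0 0.008 0 0 0 0.608" --pt "0 0 0.016 0 0 0 0.608" --pt "0 0 0.028 0 0 0 0.608" --pt "0 0 0.045 0 0 0 0.608" --pt "0 0 0.065 0 0 0 0.608" --pt "0 0 0.085 0 0 0 0.608" --pt "0 0 0.1 0 0 0 0.608" --squeeze 10

```text
t: 11.65
tool_pos: [0.623, -0.0495, 0.109]
tool_rot: [3.139, 0.001, 1.679]
contact_force: [0.3, 0.2, -0.5]
opening: 0.0337
gripper_force: 10.5
```

>>> arm_command --pt "0 0 0.02 0 0 4 0.608" --pt "0 0 0.04 0 0 12 0.608" --pt "0 0.01 0.06 0 0 20 0.608" --pt "-0.005 0.025 0.08 0 0 28 0.608" --pt "-0.015 0.04 0.09 0 0 36 0.608" --pt "-0.025 0.06 0.09 0 0 44 0.608" --pt "-0.035 0.08 0.09 0 0 52 0.608" --pt "-0.045 0.1 0.09 0 0 60 0.608" --pt "-0.055 0.12 0.09 0 0 68 0.608" --pt "-0.06 0.13 0.09 0 0 75 0.608" --squeeze 10

```text
t: 12.65
tool_pos: [0.5613, 0.0821, 0.1976]
tool_rot: [3.141, 0.001, 2.995]
contact_force: [0.2, -1.3, -0.2]
opening: 0.0334
gripper_force: 10.5
```

>>> arm_command --pt "-0.005 0.01 0 0 0 7 0.608" --pt "-0.01 0.025 0 0 0 14 0.608" --pt "-0.015 0.04 0 0 0 21 0.608" --pt "-0.018 0.05 0 0 0 27 0.608" --pt "-0.018 0.05 0 0 0 30 0.608" --pt "-0.018 0.05 0 0 0 30 0.608" --pt "-0.018 0.05 0 0 0 30 0.608" --pt "-0.018 0.05 0 0 0 30 0.608" --pt "-0.018 0.05 0 0 0 30 0.608" --pt "-0.018 0.05 0 0 0 30 0.608"

```text
t: 13.65
tool_pos: [0.5442, 0.1304, 0.1963]
tool_rot: [-3.142, -0.0, -2.772]
contact_force: [-0.1, -0.6, 0.7]
opening: 0.0338
gripper_force: 10.5
```

>>> arm_command --pt "0 0 -0.005 1.2 -3 0 0.608" --pt "0 0 -0.01 2.4 -6.1 0 0.608" --pt "0 0 -0.015 3.6 -9.2 0 0.608" --pt "0 0 -0.02 4.8 -12.2 0 0.608" --pt "0 0 -0.025 5.9 -15.3 0 0.608" --pt "0 0 -0.03 7.1 -18.3 0 0.608" --pt "0 0 -0.035 8.3 -21.4 0 0.608" --pt "0 0 -0.04 8.3 -21.4 0 0.608" --pt "0 0 -0.046 8.3 -21.4 0 0.608" --pt "0 0 -0.046 8.3 -21.4 0 0.608"

```text
t: 14.65
tool_pos: [0.5444, 0.1306, 0.1498]
tool_rot: [3.141, 0.399, -2.772]
contact_force: [0.0, 0.9, -0.1]
opening: 0.0339
gripper_force: 10.5
```

```bash
python3 - <<'E'
from bench import r
import cv2,numpy as np
from h import *
I=[]
for c,(y,x) in {"top":(125,190),"side":(90,290)}.items():
    d=r.camera(c);I.append(cv2.resize(d["image"][y:y+110,x:x+130,::-1],None,fx=5,fy=5)[:,:400*2])
im=np.hstack(I);print(im.shape);cv2.imwrite("pics/p2.png",cv2.resize(im,None,fx=.61,fy=.61)) 
cv2.imwrite("pics/p2s.png",I[1])
o=r.observe();print(o["t"],o["tool_pos"],o["tool_rot"],o["q"],o["contact_force"],o["gripper_force"])
R=Ro.from_euler("xyz",o["tool_rot"]).as_matrix();print(R)
P=Ro.from_euler("ZY",[.371,-.4]).as_matrix();print(P, "in pad frame",P.T@(o["tool_pos"]-[.5697,.1408,.0857]))
E
```

```text
(550, 1300, 3)
14.75 [0.54494482 0.13073009 0.15044936] [-3.14158224  0.40037725 -2.77156244] [ 0.03288787  0.17933547 -0.72219588  0.28926299  0.12928127 -0.31224334] [-1.00577486 -0.07807204  0.45134177] 10.534811317920685
[[-8.58583262e-01 -3.61639816e-01  3.63388808e-01]
 [-3.33042662e-01  9.32317887e-01  1.40946594e-01]
 [-3.89765787e-01 -9.58922672e-06 -9.20914020e-01]]
[[ 8.58396853e-01 -3.62547578e-01 -3.62924368e-01]
 [ 3.33928433e-01  9.31965264e-01 -1.41182677e-01]
 [ 3.89418342e-01 -1.38777878e-17  9.21060994e-01]] in pad frame [ 0.00060219 -0.00040988  0.07004407]
```

View pics/p2.png

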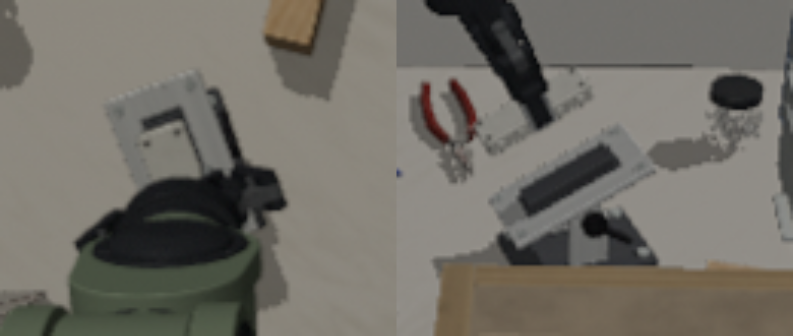

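The case is held tilted above the pad and looks parallel to the plate in the side view: case about (480–593, 75–150), plate about (490–655, 125–248). To check where it sits in the grip, I'll overlay the predicted outline.

```bash
python3 - <<'E'
from h import *
P=Ro.from_euler("ZY",[.371,-.4]).as_matrix();tcp=np.array([.5446,.1307,.1501])
im=cv2.imread("pics/p2s.png")[:340]
q=(proj("side",(box(.095,.034)+[0,0,.009])@P.T+tcp)-[290,90]+.5)*5-.5
for p in q: cv2.drawMarker(im,tuple(int(round(a)) for a in p),(0,0,255),cv2.MARKER_CROSS,14,1)
print(q)
im=cv2.resize(im[50:300,100:400],None,fx=2.4,fy=2.4,interpolation=cv2.INTER_NEAREST)
cv2.imwrite("pics/ov.png",im[:600,:800])
E
```

```text
[[298.95142105 108.10214709]
 [325.33789731 141.56682237]
 [150.34049756 242.64647269]
 [128.16485304 206.89955283]]
```

View pics/ov.png

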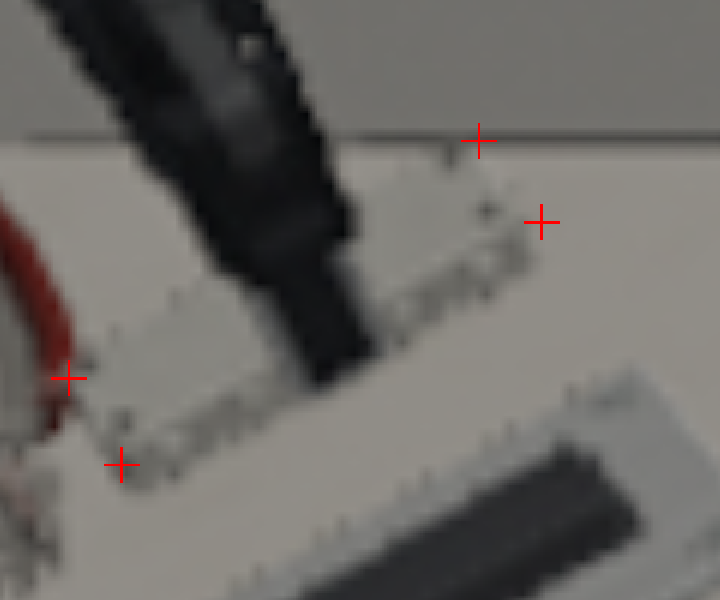

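The holes in the case match the predicted outline to about 1 px after the known side-camera offset, so it is centred and parallel. I'll descend along the pad normal.

>>> arm_command --pt "0.002 0.001 -0.006 0 0 0 0.608" --pt "0.004 0.002 -0.011 0 0 0 0.608" --pt "0.007 0.003 -0.017 0 0 0 0.608" --pt "0.009 0.003 -0.023 0 0 0 0.608" --pt "0.011 0.004 -0.028 0 0 0 0.608" --pt "0.014 0.005 -0.035 0 0 0 0.608" --pt "0.016 0.006 -0.041 0 0 0 0.608" --pt "0.018 0.007 -0.046 0 0 0 0.608" --pt "0.02 0.008 -0.0507 0 0 0 0.608" --pt "0.02 0.008 -0.0507 0 0 0 0.608"

```text
t: 15.75
tool_pos: [0.564, 0.1387, 0.0988]
tool_rot: [3.141, 0.4, -2.772]
contact_force: [-1.5, -0.1, -0.4]
opening: 0.0337
gripper_force: 10.5
```

>>> arm_command --pt "0.0004 0.0001 -0.0009 0 0 0 0.608" --pt "0.0007 0.0003 -0.0018 0 0 0 0.608" --pt "0.0011 0.0004 -0.0028 0 0 0 0.608" --pt "0.0015 0.0006 -0.0037 0 0 0 0.608" --pt "0.0018 0.0007 -0.0046 0 0 0 0.608" --pt "0.0018 0.0007 -0.0046 0 0 0 0.608" --pt "0.0018 0.0007 -0.0046 0 0 0 0.608" --pt "0.0018 0.0007 -0.0046 0 0 0 0.608" --pt "0.0018 0.0007 -0.0046 0 0 0 0.608" --pt "0.0018 0.0007 -0.0046 0 0 0 0.608"

```text
t: 16.75
tool_pos: [0.5659, 0.1393, 0.095]
tool_rot: [3.142, 0.401, -2.772]
contact_force: [0.9, -0.6, -0.4]
opening: 0.0335
gripper_force: 10.5
```

```bash
cat > st.py <<'E'
from bench import r
from h import *
P=Ro.from_euler("ZY",[.371,-.4]).as_matrix()
F=[];M=[]
for i in range(6):
    r.camera("side");o=r.observe();F.append(P.T@o["contact_force"]);M.append(P.T@o["moment"])
print(o["t"],"pad frame",P.T@(o["tool_pos"]-[.5697,.1408,.0857]),"F",np.mean(F,0),"M",np.mean(M,0),o["gripper_force"],o["opening"])
E
python3 st.py
```

```text
17.05 pad frame [-7.38318661e-05 -4.91276760e-05  1.01451927e-02] F [-0.36964013 -0.16432919 -0.4124043 ] M [ 0.01222484  0.42524115 -0.00275488] 10.534156411886215 0.03345386149777233
```

>>> arm_command --pt "0.0004 0.0001 -0.0009 0 0 0 0.608" --pt "0.0007 0.0003 -0.0018 0 0 0 0.608" --pt "0.0011 0.0004 -0.0028 0 0 0 0.608" --pt "0.0015 0.0006 -0.0037 0 0 0 0.608" --pt "0.0015 0.0006 -0.0037 0 0 0 0.608" --pt "0.0015 0.0006 -0.0037 0 0 0 0.608" --pt "0.0015 0.0006 -0.0037 0 0 0 0.608" --pt "0.0015 0.0006 -0.0037 0 0 0 0.608" --pt "0.0015 0.0006 -0.0037 0 0 0 0.608" --pt "0.0015 0.0006 -0.0037 0 0 0 0.608"

```text
t: 18.05
tool_pos: [0.5674, 0.1399, 0.0913]
tool_rot: [3.142, 0.401, -2.772]
contact_force: [1.1, -0.1, -0.3]
opening: 0.0338
gripper_force: 10.5
```

```bash
python3 st.py
```

```text
18.35 pad frame [-4.17131008e-05 -1.69185697e-05  6.09613749e-03] F [-0.54666576 -0.06432366 -0.89283082] M [0.00354614 0.40220308 0.00419526] 10.534172058105469 0.0339224875503314
```

Not touching yet. Another 3 mm.

>>> arm_command --pt "0.0004 0.0001 -0.0009 0 0 0 0.608" --pt "0.0007 0.0003 -0.0018 0 0 0 0.608" --pt "0.0011 0.0004 -0.0028 0 0 0 0.608" --pt "0.0011 0.0004 -0.0028 0 0 0 0.608" --pt "0.0011 0.0004 -0.0028 0 0 0 0.608" --pt "0.0011 0.0004 -0.0028 0 0 0 0.608" --pt "0.0011 0.0004 -0.0028 0 0 0 0.608" --pt "0.0011 0.0004 -0.0028 0 0 0 0.608" --pt "0.0011 0.0004 -0.0028 0 0 0 0.608" --pt "0.0011 0.0004 -0.0028 0 0 0 0.608"

```text
t: 19.35
tool_pos: [0.5686, 0.1403, 0.0885]
tool_rot: [3.142, 0.401, -2.772]
contact_force: [-0.4, 0.7, 2.5]
opening: 0.0338
gripper_force: 10.8
```

```bash
python3 st.py
```

```text
19.65 pad frame [ 3.48736370e-05 -6.52491247e-05  3.07221029e-03] F [0.41745112 0.04482926 2.08700484] M [-0.01645132  0.36591083 -0.01039611] 10.786240249872208 0.03368908856012386
```

>>> arm_command --pt "0.0002 0.0001 -0.0005 0 0 0 0.608" --pt "0.0004 0.0001 -0.0009 0 0 0 0.608" --pt "0.0005 0.0002 -0.0014 0 0 0 0.608" --pt "0.0005 0.0002 -0.0014 0 0 0 0.608" --pt "0.0005 0.0002 -0.0014 0 0 0 0.608" --pt "0.0005 0.0002 -0.0014 0 0 0 0.608" --pt "0.0005 0.0002 -0.0014 0 0 0 0.608" --pt "0.0005 0.0002 -0.0014 0 0 0 0.608" --pt "0.0005 0.0002 -0.0014 0 0 0 0.608" --pt "0.0005 0.0002 -0.0014 0 0 0 0.608"

```text
t: 20.65
tool_pos: [0.5692, 0.1405, 0.0872]
tool_rot: [-3.142, 0.401, -2.772]
contact_force: [-0.2, 0.1, 3.3]
opening: 0.0338
gripper_force: 10.9
```

```bash
python3 st.py
```

```text
20.95 pad frame [ 1.97854693e-06 -5.63724563e-05  1.57074745e-03] F [ 0.75851061 -0.16380354  3.05166443] M [-0.00885272  0.22945324  0.00177578] 10.919500440359116 0.033524580194831906
```

>>> arm_command --pt "0.0002 0.0001 -0.0005 0 0 0 0.608" --pt "0.0004 0.0001 -0.0009 0 0 0 0.608" --pt "0.0006 0.0002 -0.0014 0 0 0 0.608" --pt "0.0006 0.0002 -0.0015 0 0 0 0.608" --pt "0.0006 0.0002 -0.0015 0 0 0 0.608" --pt "0.0006 0.0002 -0.0015 0 0 0 0.608" --pt "0.0006 0.0002 -0.0015 0 0 0 0.608" --pt "0.0006 0.0002 -0.0015 0 0 0 0.608" --pt "0.0006 0.0002 -0.0015 0 0 0 0.608" --pt "0.0006 0.0002 -0.0015 0 0 0 0.608"

```text
t: 21.95
tool_pos: [0.5697, 0.1408, 0.0857]
tool_rot: [3.142, 0.401, -2.772]
contact_force: [-1.0, -0.3, 4.9]
opening: 0.0341
gripper_force: 11.1
```

```bash
python3 st.py; python3 - <<'E'
from bench import r
from h import *
P=Ro.from_euler("ZY",[.371,-.4]).as_matrix();tcp=np.array([.5697,.1408,.0857])
d=r.camera("side");y,x=115,305
im=cv2.resize(d["image"][y:y+75,x:x+90,::-1],None,fx=8,fy=8,interpolation=cv2.INTER_CUBIC)
q=(proj("side",(box(.095,.034)+[0,0,.010])@P.T+tcp)-[x,y]+.5)*8-.5
q2=(proj("side",(box(.130,.074)-[0,0,.010])@P.T+tcp)-[x,y]+.5)*8-.5
for p in np.r_[q,q2]: cv2.drawMarker(im,tuple(int(round(a)) for a in p),(0,0,255),cv2.MARKER_CROSS,14,1)
cv2.imwrite("pics/end.png",im)
E
```

```text
22.25 pad frame [-3.75505727e-05 -4.52540163e-05 -6.90640414e-05] F [1.34923384 0.21066198 5.18286698] M [0.03612152 0.09393227 0.00622912] 11.064729541540146 0.0338334237168395
```

View pics/end.png

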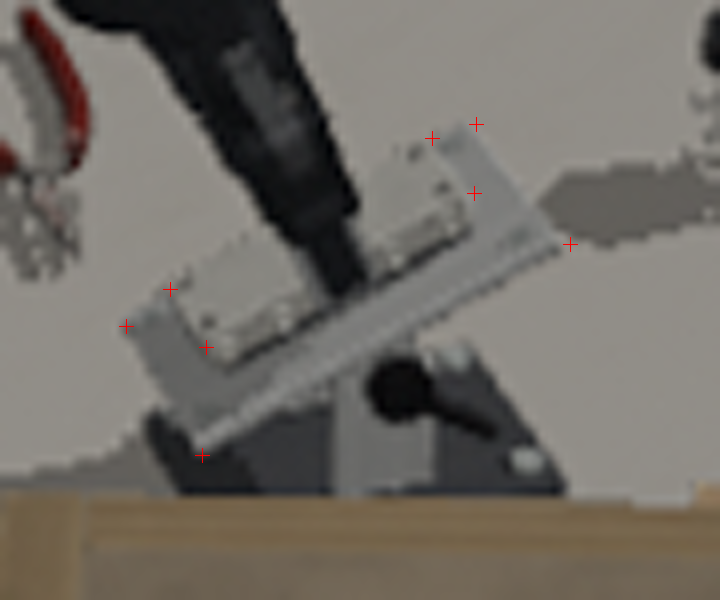

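The case lies flush and centred on the pad, with its near edge about (225,362)→(465,232) parallel to the plate edge. The force is about 5.5 N, so the pad is about 4 mm in and the hold is steady. Handing it in.

```bash
python3 -c "
from bench import r
print(r.finish_job())"
```

```text
the job is handed in; nothing more can be done
None
```

I handed the job in with the case still gripped at about 11 N and pressed on the pad at about 5.5 N (about 4 mm in, from the spring figures); it looked flush and centred in the last side picture, though the hand-in gave no verdict and the grip was about 20 N a finger for some 4 s while closing, before I eased it off.

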